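# Reset the tripped breaker behind the push-to-open cover

## Task

The supply of the sample counter has tripped: one red reset button has popped out behind the blue-grey cover of the small light-grey supply box. Press the cover in beside its left edge, where the ring mark is, so that its push-to-open catch lets it spring ajar, swing the cover wide open, and push the reset button that stands out fully in. Then push the cover shut until the catch holds it again, and leave everything else on the desk where it is.

Things in the scene. Friction and masses are not known exactly. Their poses are not given: they have to be found in the camera images.
- supply_box: Light-grey steel box fixed to the desk, 175 mm wide (y), 135 mm high, with the cover on its front. Origin: on the desk under its middle; x points from its front to its back, y to the left seen from the front, z up. The shell reaches from x = -0.037 to 0.050; the front panel stands a step proud of it.
- panel_mid (a point): Middle of the row of three breakers on the front panel (plane x = -0.045 of the box, 156 mm wide, 14 to 127 mm above the desk), 98 mm above the desk; axes as the box. Breakers lie 45 mm to its left, at it and 45 mm to its right: a black collar (27 mm, 4 mm proud) with a red button (19 mm) each. 26 mm above the desk a spring pin (9 mm thick) comes up to 27 mm out of the panel.
- cover (a joint): Angle (rad): 0 shut, grows to 1.8 (stop) as the cover swings to the right about its upright right edge. Push-push catch: pressed from 0 to -0.03 (4.5 mm at the ring mark, about 5 N; stop at 6 mm) and let go, it springs to 0.4 to 0.5 if nothing is in its way; pushed shut to its stop at about -0.03 (6 to 12 N) and let go, it is held at 0. Below 0.4 the spring pushes with 2 to 4 N; above, it stays where left.
- cover_press (a point): Centre of the light-grey ring mark (21 mm) on the cover's outer face, 148 mm from the hinge axis, 98 mm up. The cover is a blue-grey cap, 168 mm wide, 9 to 132 mm above the desk: a 4 mm plate, outer face 32 mm in front of the hinge axis, with a 3 mm rim all round reaching back to 4 mm in front of it (hollow inside). Axes turn with the cover: x to its inside, y hinge to free edge, z up.
- cover_edge (a point): Rear corner of the rim at the cover's free (left) edge, 171 mm from the hinge axis, 98 mm above the desk; axes as cover_press. With the cover ajar, a fingertip can come down from above between this edge and the front panel (about 65 mm apart) and draw the cover open.
- cover_hinge (a point): Point on the cover's upright hinge axis, 98 mm above the desk, at x = -0.040, y = -0.085 of the supply box; axes as cover_press (they turn with the cover).
- reset_tripped (a joint): Travel (m) of the tripped breaker's reset button: about 0 popped out (white shank showing, face 14 mm in front of the panel), 0.007 fully in (face 7 mm in front of the panel), where it stays. It takes 3 to 5 N. The two other buttons are in already.
- reset_face (a point): Centre of the face of the tripped breaker's red button (19 mm across), 98 mm above the desk, in any of the three places of the row. Axes as the box: x is the direction to push, y left, z up. The panel is open from above once the cover is out of the way.
- vial_amber: a capped amber glass vial with a red cap, 24 mm across and 55 mm tall, standing just left of the supply box; origin: centre of its underside
- vial_yellow: a capped yellow vial with a white cap, 24 mm across and 55 mm tall, standing beside the amber one; origin: centre of its underside
- screwdriver: a screwdriver with a yellow handle, 190 mm long and 21 mm thick, lying on the desk to the right of the box; origin: underside of its middle, y along its length
- marker_blue: a blue felt pen, 140 mm long and 14 mm thick, lying on the desk; origin: underside of its middle, y along its length
- tweezers: steel tweezers, 126 mm long and 8 mm high, lying on the desk; origin: underside of the middle, x along the length
- calculator: a dark desk calculator, 140 x 78 x 16 mm, lying on the desk; origin: centre of the underside
- rubber_ring: a black rubber ring, 57 mm across and 9 mm thick, lying flat on the desk; origin: centre of its underside

How it is judged (in metres and radians):
On the way, in this order (a step that is already met when the one before it is completed fails the run):
1. the cover has sprung ajar (cover angle over 0.25 rad) (value of joint cover above 0.25 rad), for 0.2 s.
2. the cover is swung wide open (over 1.1 rad) (value of joint cover above 1.1 rad), for 0.2 s.
3. the tripped reset button is pushed in (over 5.5 of its 7 mm) (value of joint reset_tripped above 0.0055 m), for 0.2 s.
At the end, for the whole second after the job is handed in: The cover is shut and held by its catch (angle within 0.02 rad of 0 with nothing touching it) and the tripped breaker's reset button is in (over 5.5 mm of its 7 mm) (value of joint cover between -0.02 and 0.02 rad and value of joint reset_tripped above 0.0055 m).
It fails at once if a thing that stands or lies on the desk is lifted, carried or shoved (more than 25 mm) (distance of any of vial_amber, vial_yellow, screwdriver, marker_blue, tweezers, calculator, rubber_ring from where it was at the start of the episode above 0.025 m).
It fails at once if a vial is knocked over (angle between any of vial_amber, vial_yellow's own z axis and vertical above 0.6 rad).
It also fails if it takes over 54 s, if anything falls off the work surface, if the arm or the gripper's body presses on something with over 40 N, if the wrist force passes 120 N, or if a joint passes its speed limit or range.

## Robot

A 6-joint arm with a two-finger parallel gripper is mounted at the origin on a cart in front of the work surface, level with it; the furniture and walls round the work are solid. World frame = base frame: x ahead of the robot, y to its left, z up, the work surface at z = 0. Lengths are in m, angles in degrees, forces in N, time in s.
With the tool pointing down it reaches from about 0.275 to 0.75 m from the base axis. Payload 10.2 kg.
Tool frame: the origin (TCP) lies at the very end of the fingers, on their centre line; the grasp point (between the pads) lies r.tcp_to_grasp behind it (r.tcp_to_grasp is the distance from the TCP to the grasp point, in m); y points along the fingers, z is the direction in which the jaws open and shut, and the axes are right-handed (so a half turn about y gives the same grasp; the last joint's range is limited). The gripper opens to 85 mm and grips with 20 to 120 N. Pads are 22 mm wide; open, the fingers measure 114 mm over their backs; the gripper's body (76 mm by 85 mm) begins 54 mm behind the grasp point. The pads swing forward as they close: fully open they stand 13 mm farther back than shut.
Start: joints at [53.892, 17.928, 85.812, -0, 76.261, -12.8], TCP at [0.208, 0.482, 0.231] pointing down, gripper open.
Joint ranges: [-168.41, 168.41], [-55.51, 124.54], [10.69, 146.95], [-70.63, 250.63], [1, 178], [-165.06, 165.06]. Speed limits (degrees/s): [136.94, 136.94, 172.46, 180, 180, 180].

## Interface

Orientations are given as a 3x3 rotation matrix whose columns are the frame's x, y, z axes.
In Python, from station import r, cams gives the robot as it stands. The module is installed in compiled form; this text tells all that it offers.
- The arm moves only by the tool apply_moves, never from a script. Its argument "targets" is text: rows parted by semicolons, each of 7 numbers parted by spaces: the turn, a rotation vector about the tool's x, y, z in degrees, then the shift along the tool's x, y, z in m, then the closure, from -1 (fully open) to 1 (shut), so that 0 is half open. In form: wx wy wz dx dy dz hand; .... A call has exactly 10 rows; each row shifts and turns the commanded pose from where the row before left it, along the tool's axes as they then stand; what a row does not reach is not made up. A row lasts 1/8 s, in which the tool goes at most 62.5 mm and 10.7 degrees, less where a joint would pass 70% of its speed; a pose out of reach is approached as far as the arm can. A call with a gripper value outside its range is refused whole. The fingers move at their own pace and stop on an object; "newtons" is the grip in N (left out, the last holds). Time passes only in rows, so rows that do not move let the fingers close, or fill a call up. It gives the time, the measured TCP pose, the force and the opening at its end, in the units of the state.
- r.get_state(): the state, without advancing time (a new reading comes with each control period).
- cams.snapshot(name): name is "side" or "top"; returns the picture (400x640x3 uint8, blue, green, red); there is no depth.
- cams.get_calibration(name): a dict with "fx", "fy", "cx", "cy" (pixels), "extrinsics" (4x4, takes a point from camera to world coordinates). Camera axes: x right, y up, looking along -z (the intrinsics and any distortion apply to the point x, -y, -z); pixel columns grow to the right and rows downward; lengths in m; the calibration is good to about 2 mm. A picture is of the moment at which its call begins. get_calibration takes no time and is no camera call.
- r.hand_in(): hands the job in, once; it reports no verdict.
The state is a dict: "t": time; "joint_pos": joint angles; "joint_velocities": joint speeds; "joint_torque": joint torques, N m; "eef_pos": TCP position; "orientation": TCP orientation; "ft_force": force on the tool from outside, world axes, zero at the start; "ft_torque": the same for the moment, N m; "grip_width": opening from 0.0 (shut) to 1.0 (fully open).
Only numpy, scipy, OpenCV 4.12 (cv2) and the standard library are available. Lean on these libraries where they do the work, as an engineer would, in place of code of your own. Each camera call takes 0.05 s, during which the arm holds its last target.

## Working session

There is one attempt and no reset: what is moved stays moved. The work goes in short steps, Python scripts to look and compute and a tool call to move; the robot and the scene stay as the last step left them, time stands still between calls to the robot, and variables do not carry over. Pictures are saved under pics/ and viewed, and the job is handed in when it is done.

Besides the shell and the picture viewer there is one more tool, called after "Emit:" as name(argument=value, ...) on one line, values as JSON. apply_moves: Moves the arm, as the interface text tells. Its arguments: {"type":"object","properties":{"targets":{"type":"string"},"newtons":{"type":"number"}},"required":["targets"]}

```bash
ls; mkdir -p pics
python3 - <<'E'
from station import r,cams
import cv2,numpy as np
s=r.get_state()
for k in s: print(k,s[k])
print(r.tcp_to_grasp)
for n in("side","top"):
    cv2.imwrite(f"pics/{n}0.png",cams.snapshot(n)); print(n,cams.get_calibration(n))
E
```

```text
pics
t 0.0
joint_pos [ 5.38907596e+01  1.79593171e+01  8.58566388e+01  5.04326695e-04
  7.62635508e+01 -1.28006855e+01]
joint_velocities [ 0.04138176  0.08510232 -0.04734317 -0.05984477  0.04192418 -0.05291558]
joint_torque [ 2.97883207e-04 -4.12256062e+01 -2.59750110e+01 -1.58382923e-04
  4.07106592e-03  8.89525381e-06]
eef_pos [0.2075767  0.48190986 0.23071896]
orientation [[ 9.18386353e-01 -8.24688228e-04  3.95683999e-01]
 [-3.95684733e-01 -1.11603804e-03  9.18385729e-01]
 [-3.15783504e-04 -9.99999037e-01 -1.35127065e-03]]
ft_force [ 0.62672206 -0.16673005  0.27937986]
ft_torque [ 0.02795127 -0.05099592  0.00221734]
grip_width 0.9980771816596069
0.0187
side {'fx': 402.10883001609943, 'fy': 402.10883001609943, 'cx': 314.83581387280896, 'cy': 204.97827412855526, 'extrinsics': array([[-0.95379214,  0.10643486, -0.28098428,  0.18995077],
       [-0.30037866, -0.3604656 ,  0.88308392,  1.02714445],
       [-0.00729425,  0.92668019,  0.37578002,  0.51580064],
       [ 0.        ,  0.        ,  0.        ,  1.        ]])}
top {'fx': 419.8854074551862, 'fy': 419.8854074551862, 'cx': 320.7807925131325, 'cy': 205.05001159469327, 'extrinsics': array([[-0.00363522,  0.99715809, -0.07524975,  0.41725346],
       [-0.99996482, -0.00419362, -0.00726392,  0.0317594 ],
       [-0.00755884,  0.0752207 ,  0.99713826,  1.46484913],
       [ 0.        ,  0.        ,  0.        ,  1.        ]])}
```

View pics/side0.png

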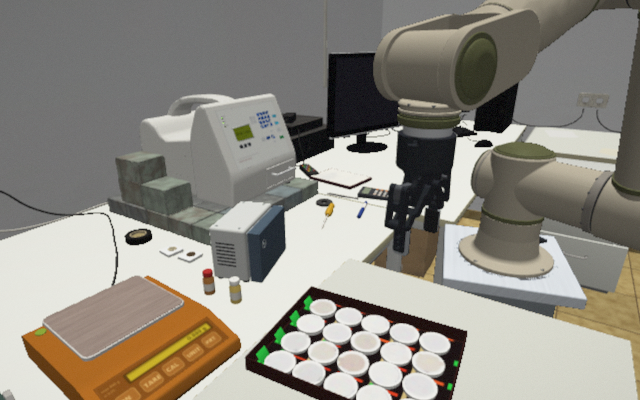

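View pics/top0.png

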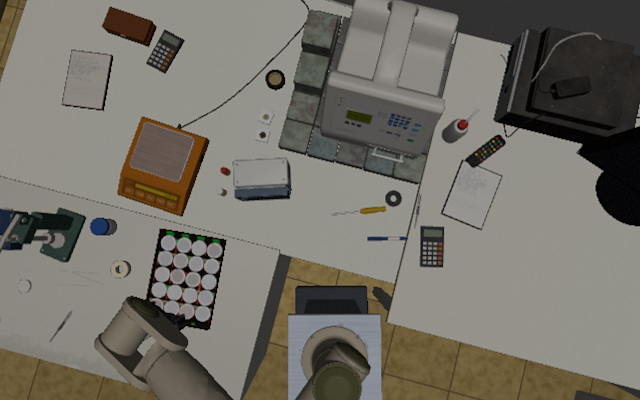

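```bash
cat > h.py <<'E'
import numpy as np,cv2
from station import r,cams
def ray(n,u,v):
    c=cams.get_calibration(n);E=c['extrinsics']
    d=np.array([(u-c['cx'])/c['fx'],-(v-c['cy'])/c['fy'],-1.0])
    return E[:3,3],E[:3,:3]@d
def onz(n,u,v,z):
    o,d=ray(n,u,v);return o+d*(z-o[2])/d[2]
def proj(n,p):
    c=cams.get_calibration(n);E=c['extrinsics'];q=E[:3,:3].T@(np.asarray(p)-E[:3,3])
    return np.array([c['cx']+c['fx']*q[0]/-q[2],c['cy']-c['fy']*q[1]/-q[2]])
def tri(a,b):
    o1,d1=ray('side',*a);o2,d2=ray('top',*b)
    A=np.stack([d1,-d2],1);t=np.linalg.lstsq(A,o2-o1,rcond=None)[0]
    p,q=o1+t[0]*d1,o2+t[1]*d2
    return (p+q)/2,np.linalg.norm(p-q)
E
python3 - <<'E'
import cv2
a=cv2.imread('pics/top0.png')[140:220,210:310];cv2.imwrite('pics/topz.png',cv2.resize(a,(800,640)[:2] if 0 else (750,600),interpolation=cv2.INTER_CUBIC))
a=cv2.imread('pics/side0.png')[190:310,190:310];cv2.imwrite('pics/sidez.png',cv2.resize(a,(600,600),interpolation=cv2.INTER_CUBIC))
E
```

```text
(no output)
```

View pics/topz.png

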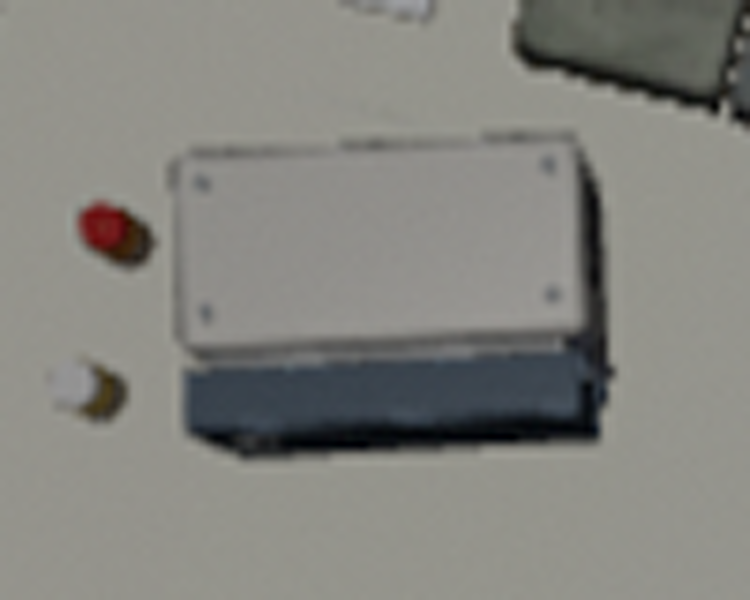

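View pics/sidez.png

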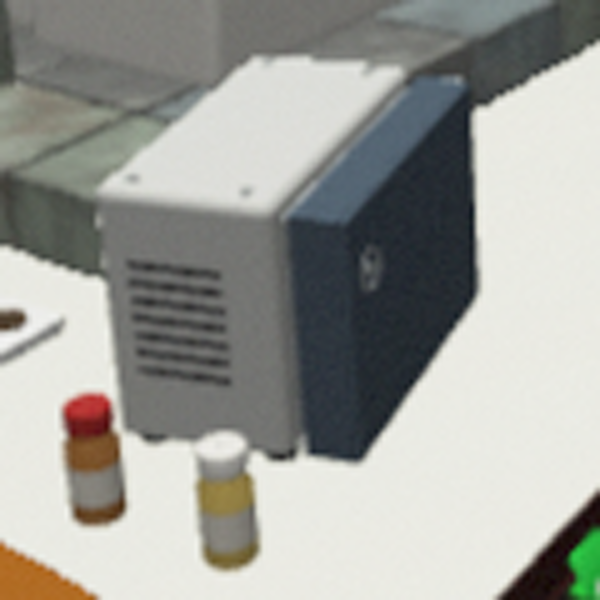

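Run:
```python
from h import *
S=lambda u,v:(190+u/5-.4,190+v/5-.4); T=lambda u,v:(210+u/7.5-.43,140+v/7.5-.43)
print('shell BL BR FR FL z.135')
for p in [(180,157),(577,137),(585,330),(192,350)]: print(onz('top',*T(*p),.135).round(4))
print('cover top RL FL FR z.132')
for p in [(187,370),(190,432),(590,412)]: print(onz('top',*T(*p),.132).round(4))
print('side cover RL FL FR z.132')
for p in [(290,214),(350,222),(468,85)]: print(onz('side',*S(*p),.132).round(4))
print('tri FL',tri(S(350,222),T(190,432)),'RL',tri(S(290,214),T(187,370)))
print('shell FL',tri(S(283,212),T(192,350)))
# vials
print('amber cap z.055',onz('top',*T(105,228),.055),onz('side',*S(88,405),.055))
print('yellow',onz('top',*T(73,385),.055),onz('side',*S(222,442),.055))
```

```text
shell BL BR FR FL z.135
[0.6621 0.3206 0.135 ]
[0.6698 0.1508 0.135 ]
[0.5868 0.1472 0.135 ]
[0.579  0.3145 0.135 ]
cover top RL FL FR z.132
[0.5708 0.3172 0.132 ]
[0.5442 0.3156 0.132 ]
[0.552  0.1452 0.132 ]
side cover RL FL FR z.132
[0.5698 0.3185 0.132 ]
[0.5413 0.3182 0.132 ]
[0.5501 0.1581 0.132 ]
tri FL (array([0.54356336, 0.31555047, 0.13053091]), np.float64(0.0017145469698707037)) RL (array([0.57066549, 0.31723392, 0.13131514]), np.float64(0.0004101648370935561))
shell FL (array([0.57757405, 0.31458294, 0.13035614]), np.float64(0.004261259124853133))
amber cap z.055 [0.64445989 0.37160264 0.055     ] [0.64536995 0.37432267 0.055     ]
yellow [0.57307366 0.38507202 0.055     ] [0.5749987  0.38405739 0.055     ]
```

Emit:
apply_moves(targets="0 -8.65 0 0 0 0 1; 0 -8.65 0 0 0 0 1; 0 -8.65 0 0 0 0 1; 0 0 0 0.04 0 -0.034 1; 0 0 0 0.041 0 -0.034 1; 0 0 0 0.041 0 -0.034 1; 0 0 0 0.041 0 -0.034 1; 0 0 0 0.041 0 -0.034 1; 0 0 0 0.041 0 -0.034 1; 0 0 0 0 0 0 1", newtons=30)

```text
t: 1.35
eef_pos: [0.4639, 0.2875, 0.2305]
orientation: [[0.999, -0.001, -0.042], [0.042, -0.001, 0.999], [-0.001, -1.0, -0.001]]
ft_force: [-1.0, 1.5, 0.0]
grip_width: -0.002
```

```bash
cat >> h.py <<'E'
YAW=np.radians(2.65);O=np.array([.6179,.2330,0])
R=np.array([[np.cos(YAW),-np.sin(YAW),0],[np.sin(YAW),np.cos(YAW),0],[0,0,1]])
W=lambda p:O+R@np.asarray(p,float)
L=lambda p:R.T@(np.asarray(p)-O)
def st():
    s=r.get_state();o=np.array(s['orientation'])
    print('t',round(s['t'],2),'local',L(s['eef_pos']).round(4),'yaw',np.degrees(np.arctan2(o[1,0],o[0,0])).round(2),'down',o[:,1].round(3),'F',(R.T@np.array(s['ft_force'])).round(2),'g',round(s['grip_width'],3))
E
python3 - <<'E'
from h import *
st()
for n in('side','top'):
    im=cams.snapshot(n);
    for p in [(-.072,.063,.098),(-.072,.086,.132),(-.072,-.082,.132),(-.044,.086,.132)]:
        u=proj(n,W(p));print(n,u.round(1))
    c=proj(n,W((-.08,0,.1))).astype(int)
    a=im[max(0,c[1]-75):c[1]+75,max(0,c[0]-100):c[0]+100];cv2.imwrite(f'pics/{n}1.png',cv2.resize(a,None,fx=4,fy=4,interpolation=cv2.INTER_CUBIC))
E
```

```text
t 1.35 local [-0.1513  0.0615  0.2305] yaw 2.4 down [-0.001 -0.001 -1.   ] F [-0.97  1.52  0.  ] g -0.002
side [264.6 242.7]
side [259.8 233.4]
side [284.8 205.1]
side [247.8 232.1]
top [244.1 198.5]
top [234.9 197.9]
top [287.4 195.2]
top [234.6 189.2]
```

Emit:
apply_moves(targets="0 0 0 0 0.045 0 1; 0 0 0 0 0.045 0 1; 0 0 0 0 0.045 0 1; 0 0 0 0.02 0.006 0.0015 1; 0 0 0 0.02 0 0 1; 0 0 0 0.01 0 0 1; 0 0 0 0.005 0 0 1; 0 0 0 0.003 0 0 1; 0 0 0 0.002 0 0 1; 0 0 0 0 0 0 1")

```text
t: 2.7
eef_pos: [0.5216, 0.294, 0.0903]
orientation: [[0.999, -0.0, -0.046], [0.046, -0.0, 0.999], [-0.0, -1.0, -0.0]]
ft_force: [-0.2, -0.3, 0.8]
grip_width: 0.001
```

```bash
cat > look.py <<'E'
from h import *
import sys
k=sys.argv[1]; st(); out=[]
for n in('side','top'):
    im=cams.snapshot(n)
    c=proj(n,W((-.08,0,.1))).astype(int)
    a=im[max(0,c[1]-50):c[1]+50,max(0,c[0]-65):c[0]+65];out.append(cv2.resize(a,(390*2,300) if 0 else (390,300),interpolation=cv2.INTER_CUBIC))
cv2.imwrite(f'pics/{k}.png',np.hstack(out))
E
python3 look.py a2
```

```text
t 2.7 local [-0.0934  0.0653  0.0903] yaw 2.65 down [-0. -0. -1.] F [-0.23 -0.28  0.84] g 0.001
```

View pics/a2.png

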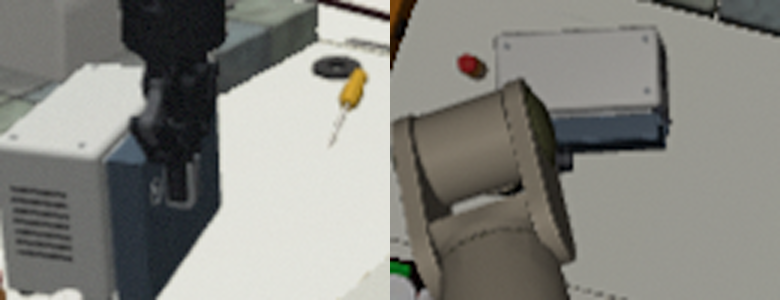

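Emit:
apply_moves(targets="0 0 0 0.002 0 0 1; 0 0 0 0.002 0 0 1; 0 0 0 0.002 0 0 1; 0 0 0 0.001 0 0 1; 0 0 0 0.001 0 0 1; 0 0 0 0.001 0 0 1; 0 0 0 0.001 0 0 1; 0 0 0 0.001 0 0 1; 0 0 0 0.001 0 0 1; 0 0 0 0 0 0 1")

```text
t: 4.05
eef_pos: [0.5338, 0.2944, 0.0903]
orientation: [[0.999, -0.0, -0.046], [0.046, -0.0, 0.999], [-0.0, -1.0, -0.0]]
ft_force: [-4.3, 0.7, 1.7]
grip_width: 0.0
```

Emit:
apply_moves(targets="0 0 0 0.001 0 0 1; 0 0 0 0 0 0 1; 0 0 0 0.001 0 0 1; 0 0 0 0 0 0 1; 0 0 0 0.001 0 0 1; 0 0 0 0 0 0 1; 0 0 0 0 0 0 1; 0 0 0 0 0 0 1; 0 0 0 0 0 0 1; 0 0 0 0 0 0 1")

```text
t: 5.3
eef_pos: [0.5361, 0.2947, 0.0902]
orientation: [[0.999, -0.002, -0.046], [0.046, -0.0, 0.999], [-0.002, -1.0, -0.0]]
ft_force: [-7.0, 1.1, 4.0]
grip_width: 0.004
```

Emit:
apply_moves(targets="0 0 0 0.001 0 0 1; 0 0 0 0.001 0 0 1; 0 0 0 -0.02 0 0 1; 0 0 0 -0.05 0 0 1; 0 0 0 -0.05 0 0 1; 0 0 0 -0.02 0 0 1; 0 0 0 0 0 0 1; 0 0 0 0 0 0 1; 0 0 0 0 0 0 1; 0 0 0 0 0 0 1")

```text
t: 6.55
eef_pos: [0.3994, 0.2882, 0.0901]
orientation: [[0.999, 0.0, -0.046], [0.046, -0.0, 0.999], [0.0, -1.0, -0.0]]
ft_force: [-0.1, 0.3, 0.1]
grip_width: 0.002
```

```bash
python3 look.py a3
```

```text
t 6.55 local [-0.2157  0.0652  0.0901] yaw 2.62 down [ 0. -0. -1.] F [-0.05  0.27  0.07] g 0.002
```

View pics/a3.png

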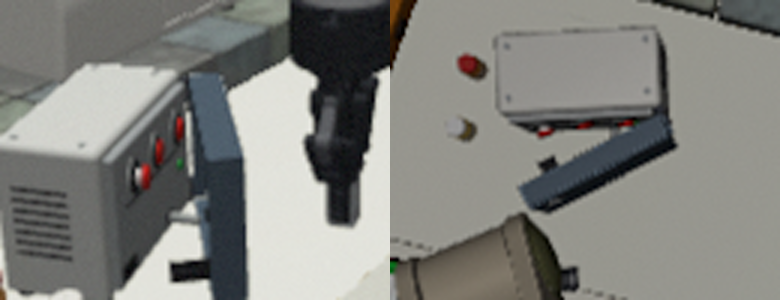

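Run:
```python
from h import *
c=proj('top',W((-.08,0,.1))).astype(int)
for p in [(520,187),(548,210),(676,146)]:
    u=((p[0]-390)/3-.33+c[0]-65,p[1]/3-.33+c[1]-50);print(L(onz('top',*u,.132)).round(4))
for th in (.4,.45,.5): 
    e=lambda x,y:(-.04+x*np.cos(th)-y*np.sin(th),-.085+x*np.sin(th)+y*np.cos(th)); print(th,e(-.004,.171),e(-.032,.171),e(-.032,.003))
```

```text
[-0.115  0.068  0.132]
[-0.1409  0.0392  0.132 ]
[-0.0797 -0.0994  0.132 ]
0.4 (np.float64(-0.11027478051079079), np.float64(0.07094375660525877)) (np.float64(-0.13606448834287155), np.float64(0.06004004302061655)) (np.float64(-0.07064220683501828), np.float64(-0.09469820397186816))
0.45 (np.float64(-0.11798089474243109), np.float64(0.06723659236586284)) (np.float64(-0.14319341360830604), np.float64(0.05505755741074839)) (np.float64(-0.07011920387761936), np.float64(-0.09621755578450135))
0.5 (np.float64(-0.1254920973488802), np.float64(0.06314891592883694)) (np.float64(-0.15006440908181065), np.float64(0.049725000847919254)) (np.float64(-0.06952091859630455), np.float64(-0.09770886954966337))
```

Emit:
apply_moves(targets="0 0 0 0 -0.05 0 1; 0 0 0 0 -0.05 0 1; 0 0 0 0.044 0 0 1; 0 0 0 0.044 0 0.003 1; 0 0 0 0.043 0 0 1; 0 0 0 0 0 0 1; 0 0 0 0 0 0 1; 0 0 0 0 0 0 1; 0 0 0 0 0 0 1; 0 0 0 0 0 0 1")

```text
t: 7.9
eef_pos: [0.5294, 0.2974, 0.1906]
orientation: [[0.999, 0.0, -0.046], [0.046, 0.0, 0.999], [0.0, -1.0, 0.0]]
ft_force: [-0.5, 0.5, 0.3]
grip_width: 0.002
```

```bash
python3 look.py a4
```

```text
t 7.9 local [-0.0855  0.0684  0.1906] yaw 2.66 down [ 0.  0. -1.] F [-0.46  0.49  0.32] g 0.002
```

View pics/a4.png

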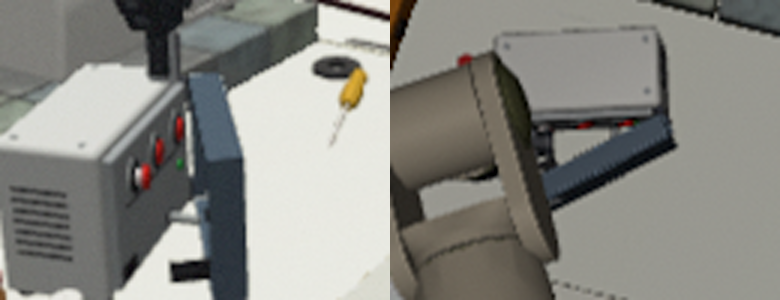

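Emit:
apply_moves(targets="0 0 0 0 0.03 0 1; 0 0 0 0 0.03 0 1; 0 0 0 0 0.02 0 1; 0 0 0 0 0.01 0 1; 0 0 0 0 0.01 0 1; 0 0 0 -0.006 0 -0.006 1; 0 0 0 -0.008 0 -0.009 1; 0 0 0 -0.01 0 -0.008 1; 0 0 0 -0.01 0 -0.007 1; 0 0 0 0 0 0 1")

```text
t: 9.25
eef_pos: [0.4968, 0.2654, 0.0911]
orientation: [[0.999, 0.001, -0.046], [0.046, 0.0, 0.999], [0.001, -1.0, 0.0]]
ft_force: [1.0, -0.5, 0.4]
grip_width: 0.001
```

```bash
python3 look.py a5
```

```text
t 9.25 local [-0.1194  0.038   0.0911] yaw 2.62 down [ 0.001  0.    -1.   ] F [ 1.02 -0.55  0.39] g 0.001
```

View pics/a5.png

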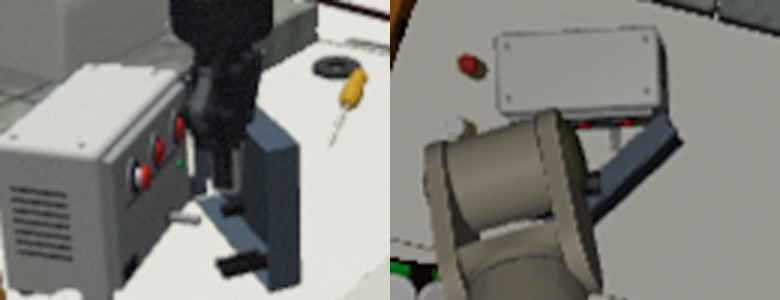

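Emit:
apply_moves(targets="0 0 0 -0.009 0 -0.004 1; 0 0 0 -0.009 0 -0.005 1; 0 0 0 -0.01 0 -0.011 1; 0 0 0 -0.01 0 -0.011 1; 0 0 0 -0.01 0 -0.012 1; 0 0 0 -0.006 0 -0.012 1; 0 0 0 -0.006 0 -0.011 1; 0 0 0 -0.004 0 -0.011 1; 0 0 0 -0.004 0 -0.009 1; 0 0 0 0 0 0 1")

```text
t: 10.6
eef_pos: [0.4327, 0.1762, 0.0902]
orientation: [[0.999, -0.001, -0.045], [0.045, -0.0, 0.999], [-0.001, -1.0, -0.0]]
ft_force: [-1.1, 0.6, 0.1]
grip_width: 0.001
```

```bash
python3 look.py a6
```

```text
t 10.6 local [-0.1876 -0.0482  0.0902] yaw 2.59 down [-0.001 -0.    -1.   ] F [-1.09  0.65  0.14] g 0.001
```

View pics/a6.png

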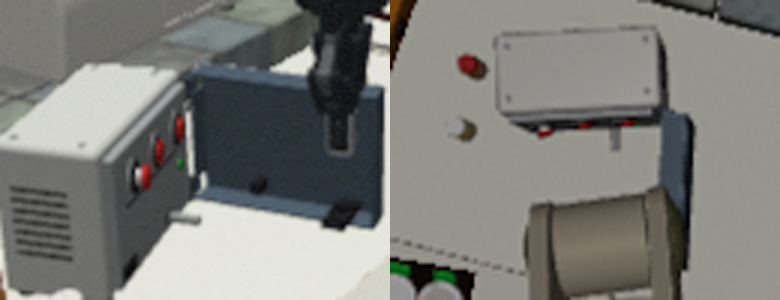

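Emit:
apply_moves(targets="0 0 0 0.008 0 0.018 1; 0 0 0 0.015 0.002 0.025 1; 0 0 0 0.025 0.002 0.025 1; 0 0 0 0.025 0.001 0.025 1; 0 0 0 0.02 0 0 1; 0 0 0 0.01 0 0 1; 0 0 0 0.004 0 0 1; 0 0 0 0.003 0 0 1; 0 0 0 0 0 0 1; 0 0 0 0 0 0 1")

```text
t: 11.95
eef_pos: [0.5384, 0.2746, 0.0854]
orientation: [[0.999, -0.0, -0.046], [0.046, -0.0, 0.999], [-0.0, -1.0, -0.0]]
ft_force: [0.3, 0.4, -0.1]
grip_width: -0.006
```

```bash
python3 look.py a7
python3 - <<'E'
from h import *
c=proj('side',W((-.08,0,.1))).astype(int)
for p in [(-.059,.045,.098),(-.052,0,.098),(-.052,-.045,.098)]: print((proj('side',W(p))-c+[65,50])*3)
E
```

```text
t 11.95 local [-0.0775  0.0453  0.0854] yaw 2.64 down [-0. -0. -1.] F [ 0.29  0.35 -0.13] g -0.006
[150.46619556 175.54356829]
[163.26368779 149.88028667]
[182.88425115 127.19158046]
```

View pics/a7.png

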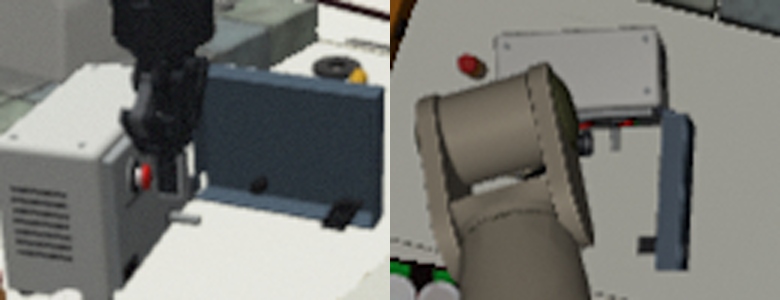

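Emit:
apply_moves(targets="0 0 0 0.003 0 0 1; 0 0 0 0.002 0 0 1; 0 0 0 0.002 0 0 1; 0 0 0 0.001 0 0 1; 0 0 0 0.001 0 0 1; 0 0 0 0.001 0 0 1; 0 0 0 0.001 0 0 1; 0 0 0 0.001 0 0 1; 0 0 0 0 0 0 1; 0 0 0 0 0 0 1")

```text
t: 13.3
eef_pos: [0.5507, 0.2752, 0.0852]
orientation: [[0.999, 0.0, -0.046], [0.046, -0.0, 0.999], [0.0, -1.0, -0.0]]
ft_force: [-2.3, 1.8, -0.1]
grip_width: -0.001
```

```bash
python3 look.py a8
```

```text
t 13.3 local [-0.0652  0.0452  0.0852] yaw 2.64 down [ 0. -0. -1.] F [-2.18  1.94 -0.12] g -0.001
```

View pics/a8.png

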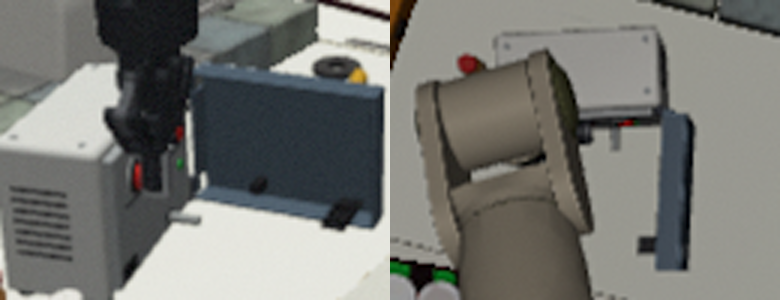

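Emit:
apply_moves(targets="0 0 0 0.001 0 0 1; 0 0 0 0 0 0 1; 0 0 0 0.001 0 0 1; 0 0 0 0 0 0 1; 0 0 0 0.001 0 0 1; 0 0 0 0 0 0 1; 0 0 0 0 0 0 1; 0 0 0 0 0 0 1; 0 0 0 0 0 0 1; 0 0 0 0 0 0 1")

```text
t: 14.65
eef_pos: [0.5521, 0.2755, 0.0852]
orientation: [[0.999, -0.004, -0.047], [0.047, -0.001, 0.999], [-0.004, -1.0, -0.0]]
ft_force: [-11.4, 0.9, 3.8]
grip_width: -0.001
```

Emit:
apply_moves(targets="0 0 0 -0.01 0 0 1; 0 0 0 -0.03 0 0 1; 0 0 0 -0.03 0 0 1; 0 0 0 0 -0.04 0 1; 0 0 0 0 -0.05 0 1; 0 0 0 -0.04 0 0 1; 0 0 0 -0.04 0 0 1; 0 0 0 0 0 0 1; 0 0 0 0 0 0 1; 0 0 0 0 0 0 1")

```text
t: 15.9
eef_pos: [0.4047, 0.2684, 0.1753]
orientation: [[0.999, 0.001, -0.046], [0.046, 0.0, 0.999], [0.001, -1.0, 0.0]]
ft_force: [0.4, 0.1, 0.3]
grip_width: 0.003
```

```bash
python3 look.py a9
python3 - <<'E'
from h import *
a=cams.snapshot('side')
c=proj('side',W((-.05,0,.1))).astype(int)
cv2.imwrite('pics/a9z.png',cv2.resize(a[c[1]-25:c[1]+35,c[0]-30:c[0]+30],None,fx=9,fy=9,interpolation=cv2.INTER_CUBIC))
E
```

```text
t 15.9 local [-0.2113  0.0452  0.1753] yaw 2.61 down [ 0.001  0.    -1.   ] F [0.38 0.06 0.35] g 0.003
```

View pics/a9.png

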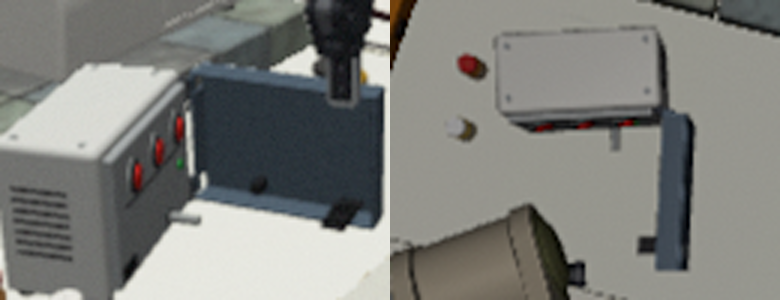

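View pics/a9z.png

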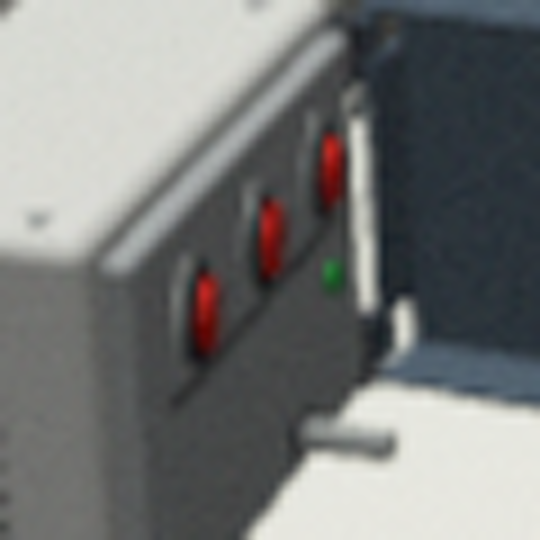

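Emit:
apply_moves(targets="0 0 0 0 0 -0.05 1; 0 0 0 0.01 0 -0.05 1; 0 0 0 0.01 0 -0.055 1; 0 0 0 0 0 -0.05 1; 0 0 0 0 0 0 1; 0 0 0 0 0.04 0 1; 0 0 0 0 0.03 0 1; 0 0 0 0 0.015 0 1; 0 0 0 0 0 0 1; 0 0 0 0 0 0 1")

```text
t: 17.3
eef_pos: [0.4337, 0.065, 0.0909]
orientation: [[0.999, 0.001, -0.047], [0.047, -0.0, 0.999], [0.001, -1.0, -0.0]]
ft_force: [-0.4, 0.2, -0.1]
grip_width: 0.0
```

```bash
python3 look.py b1
```

```text
t 17.3 local [-0.1918 -0.1593  0.0909] yaw 2.67 down [ 0.001 -0.    -1.   ] F [-0.42  0.21 -0.13] g 0.0
```

View pics/b1.png

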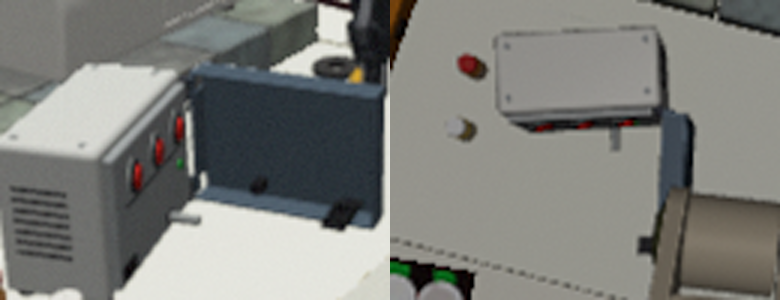

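Emit:
apply_moves(targets="0 0 0 0 0 0.02 1; 0 0 0 0 0 0.018 1; 0 0 0 -0.002 0 0.015 1; 0 0 0 -0.001 0 0.015 1; 0 0 0 0 0 0.016 1; 0 0 0 0.003 0 0.015 1; 0 0 0 0.003 0 0.015 1; 0 0 0 0.004 0 0.015 1; 0 0 0 0.007 0 0.013 1; 0 0 0 0.007 0 0.013 1")

```text
t: 18.65
eef_pos: [0.4475, 0.2213, 0.0902]
orientation: [[0.999, -0.0, -0.046], [0.046, -0.0, 0.999], [-0.0, -1.0, -0.0]]
ft_force: [-0.3, -0.1, 0.7]
grip_width: -0.002
```

```bash
python3 look.py b2
```

```text
t 18.65 local [-0.1707 -0.0038  0.0902] yaw 2.64 down [-0. -0. -1.] F [-0.32 -0.11  0.67] g -0.002
```

View pics/b2.png

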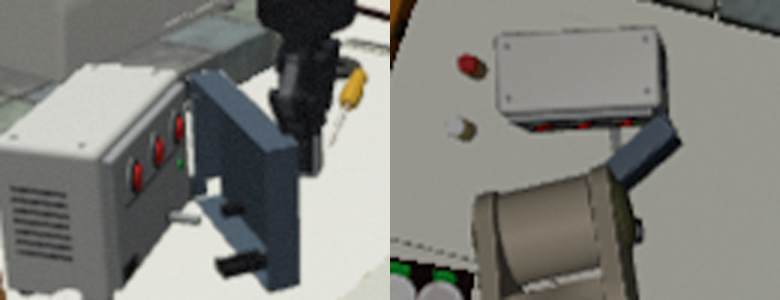

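Emit:
apply_moves(targets="0 0 0 0.008 0 0.0145 1; 0 0 0 0.0105 0 0.011 1; 0 0 0 0.011 0 0.0115 1; 0 0 0 0.0125 0 0.009 1; 0 0 0 0.0125 0 0.009 1; 0 0 0 0.01 0 0.005 1; 0 0 0 0.005 0 0.003 1; 0 0 0 0.003 0 0.001 1; 0 0 0 0 0 0 1; 0 0 0 0 0 0 1")

```text
t: 20.0
eef_pos: [0.5164, 0.2876, 0.0903]
orientation: [[0.999, -0.0, -0.046], [0.046, -0.0, 0.999], [-0.0, -1.0, -0.0]]
ft_force: [-2.4, -1.1, 0.3]
grip_width: 0.002
```

```bash
python3 look.py b3
```

```text
t 20.0 local [-0.0989  0.0592  0.0903] yaw 2.64 down [-0. -0. -1.] F [-2.43 -0.96  0.28] g 0.002
```

View pics/b3.png

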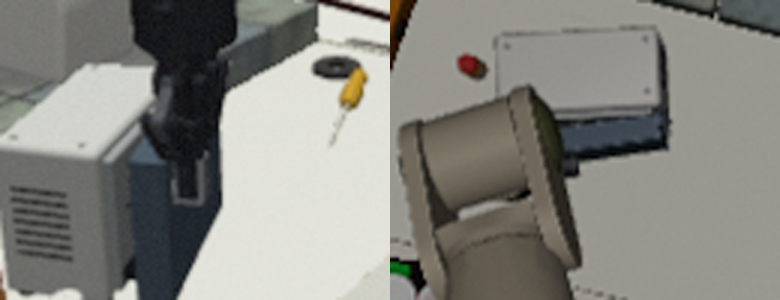

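Emit:
apply_moves(targets="0 0 0 0.005 0 0.002 1; 0 0 0 0.005 0 0.001 1; 0 0 0 0.003 0 0.001 1; 0 0 0 0.002 0 0 1; 0 0 0 0.002 0 0 1; 0 0 0 0.001 0 0 1; 0 0 0 0.001 0 0 1; 0 0 0 0.001 0 0 1; 0 0 0 0 0 0 1; 0 0 0 0 0 0 1")

```text
t: 21.35
eef_pos: [0.5354, 0.2929, 0.0903]
orientation: [[0.999, -0.002, -0.046], [0.046, 0.0, 0.999], [-0.002, -1.0, 0.0]]
ft_force: [-9.1, 1.7, 4.6]
grip_width: -0.003
```

Emit:
apply_moves(targets="0 0 0 0.001 0 0 1; 0 0 0 0 0 0 1; 0 0 0 0.001 0 0 1; 0 0 0 0 0 0 1; 0 0 0 0.001 0 0 1; 0 0 0 0 0 0 1; 0 0 0 0 0 0 1; 0 0 0 0 0 0 1; 0 0 0 0 0 0 1; 0 0 0 0 0 0 1")

```text
t: 22.6
eef_pos: [0.5361, 0.2925, 0.0899]
orientation: [[0.999, -0.008, -0.047], [0.046, -0.002, 0.999], [-0.008, -1.0, -0.002]]
ft_force: [-22.4, -2.7, 10.2]
grip_width: -0.001
```

At the stop (22 N, no more travel). Release straight back.

Emit:
apply_moves(targets="0 0 0 -0.004 0 0 1; 0 0 0 -0.006 0 0 1; 0 0 0 -0.02 0 0 1; 0 0 0 -0.05 0 0 1; 0 0 0 -0.05 0 0 1; 0 0 0 -0.02 0 0 1; 0 0 0 0 0 0 1; 0 0 0 0 0 0 1; 0 0 0 0 0 0 1; 0 0 0 0 0 0 1")

```text
t: 23.85
eef_pos: [0.39, 0.2857, 0.0901]
orientation: [[0.999, 0.0, -0.046], [0.046, -0.0, 0.999], [0.0, -1.0, -0.0]]
ft_force: [0.1, -0.4, 0.9]
grip_width: -0.001
```

```bash
python3 look.py b4
python3 - <<'E'
from h import *
cv2.imwrite('pics/b4t.png',cams.snapshot('top'))
E
```

```text
t 23.85 local [-0.2252  0.0632  0.0901] yaw 2.62 down [ 0. -0. -1.] F [ 0.13 -0.36  0.87] g -0.001
```

View pics/b4.png

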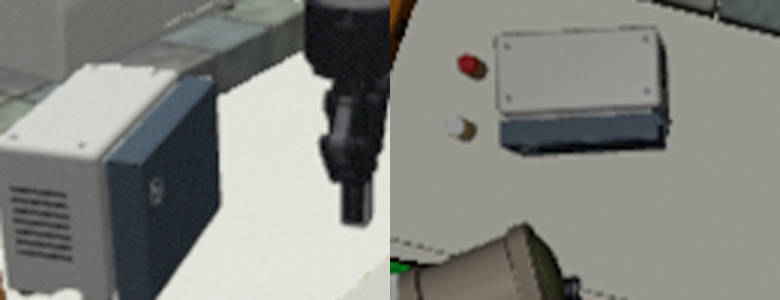

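View pics/b4t.png

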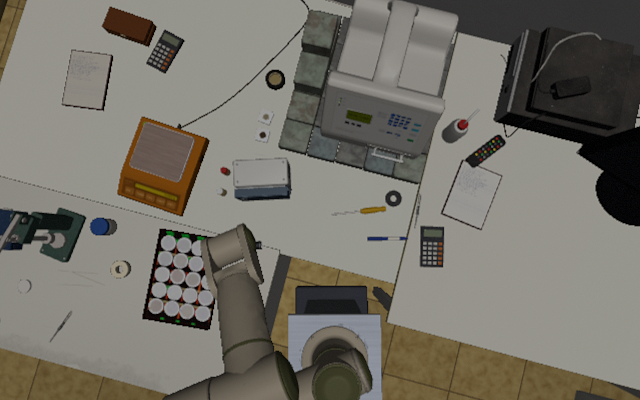

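Run:
```python
from h import *
a=cv2.imread('pics/top0.png')[140:220,210:420];b=cv2.imread('pics/b4t.png')[140:220,210:420]
s0=cv2.imread('pics/side0.png')[190:290,195:290];s1=cams.snapshot('side')[190:290,195:290]
for p,q in((a,b),(s0,s1)):
    d=cv2.absdiff(cv2.GaussianBlur(p,(3,3),0),cv2.GaussianBlur(q,(3,3),0)).max(2);print((d>30).sum(),d.max())
print(r.hand_in()); st()
```

```text
0 3
0 14
the job is handed in; nothing more can be done
None
the job is handed in; nothing more can be done
```

The job is done and handed in. The robot clock read about 24 s, against the 54 s limit; hand-in gives no verdict.

- **Cover opened:** I pressed it at the ring mark to at least 7 N. It sprang ajar to about 0.43 rad, and I drew it open from inside the rim to about 1.45 rad. Both angles come from the pictures.
- **Reset button:** the left one was the tripped one. I pushed it to its stop at 11 N, and afterwards it looked level with the other two. I never read its travel directly.
- **Cover shut:** I pushed it to its stop, where the force rose to 22 N, above the 6–12 N named but within the limits. Then I backed the arm clear.

**Last checks:** before hand-in, the top and side views of the cover area matched the starting pictures, with no pixel differing noticeably. The top-view crop also took in the vials and the screwdriver. I checked the other things only by eye in the full top picture, and they looked unmoved. No check failed, and the measured positions from the two views agreed within a few millimetres, except one far cover corner that was about 13 mm apart and that I did not use.

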